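# Pop the battery hatch and take out the spent pack

## Robot

A 6-joint arm with a two-finger parallel gripper is mounted at the origin on the work surface. World frame = base frame: x ahead of the robot, y to its left, z up, the work surface at z = 0. Lengths are in m, angles in degrees, forces in N, time in s.
With the tool pointing down it reaches from about 0.25 to 0.725 m from the base axis. Payload 9.7 kg.
Tool frame: the origin (TCP) lies at the very end of the fingers, on their centre line; the grasp point (between the pads) lies 19 mm behind it (bot.grip_point_offset is the distance from the TCP to the grasp point, in m); y points along the fingers, x is the direction in which the jaws open and shut, and the axes are right-handed (so a half turn about y gives the same grasp; the last joint's range is limited). The gripper opens to 85 mm and grips with 20 to 120 N. Pads are 22 mm wide; open, the fingers measure 114 mm over their backs; the gripper's body (76 mm by 85 mm) begins 54 mm behind the grasp point. The pads swing forward as they close: fully open they stand 13 mm farther back than shut.
Start: joints at [-66.52, 4.979, 10.078, 95.1, 0, 90], TCP at [0.219, -0.504, 0.231] pointing down, gripper open.
Joint ranges: [-179.16, 179.16], [-48.56, 103.87], [-65.8, 70.77], [-126.05, 130.52], [-82.76, 87.17], [-180, 180]. Speed limits (degrees/s): [127.2, 127.2, 147.25, 180, 180, 180].

## Interface

Orientations are given as [roll, pitch, yaw] about the fixed x, y, z axes, in that order (R = Rz(yaw) Ry(pitch) Rx(roll)).
In Python, from workcell import bot gives the robot as it stands.
- The arm moves only by the shell command python3 -m inch 'ROWS' [FORCE]. ROWS is JSON, a list of rows, each a list of 3 entries, a list of its own where there are three numbers: the shift along the tool's x, y, z in mm, then the turn, a rotation vector about the tool's x, y, z in rad, then the finger opening in mm, from 0 to 85.4. In form: [[[x, y, z], [ax, ay, az], grip], ...]. A call has 1 to 20 rows; each row is the pose to reach, as a shift and turn from the pose measured when the call began, along the tool's axes at that moment; what a row does not reach only later rows make up. A row lasts 1/10 s, in which the tool goes at most 50 mm and 8.59 degrees, less where a joint would pass 70% of its speed; a pose out of reach is approached as far as the arm can. A call with a gripper value outside its range is refused whole. The fingers move at their own pace and stop on an object; FORCE is the grip in N (left out, the last holds). Time passes only in rows, so rows that repeat a pose let the fingers close. It gives the time, the measured TCP pose, the force and the opening at its end, in the units of the state.
- bot.get_obs(): the state, without advancing time (a new reading comes with each control period).
- bot.camera(name): name is "scene" or "side" or "wrist"; returns a dict with "frame" (384x512x3 uint8, red, green, blue), "mtx" (3x3 intrinsics, pixels), "origin" and "orientation" of the camera in the world. Camera axes: x right, y down, z forward; pixel columns grow to the right and rows downward; lengths in m; the calibration is good to about 2 mm. The wrist camera is an equidistant fisheye: a pixel r from the principal point sees the ray r / f radians off the axis. A picture is of the moment at which its call begins. There is no depth.
- bot.job_done(): hands the job in, once; it reports no verdict.
Trained networks look in a picture, given as the dict that the camera call returned (one of the last four; its "shot" number tells which), for a name from the list of things; names that differ only in an ending like _2 or _b are one class to them, and where a whole thing is asked for, a point or a joint stands for the part that bears it (a point fixed in the world has none). Each returns a list of dicts, best first, with "confidence" (0 to 1); they miss things now and then, are a little off and sometimes report something else, mostly with a low value. They report only what shows in the picture. A call takes as long as a camera call. They do not tell look-alikes from the thing itself.
- bot.search_frame(picture, name): "box" ([left, top, right, bottom] in pixels, round what is visible of it).
- bot.cut_out(picture, name): "region" (384x512 bool, what is visible of it) and "box" ([left, top, right, bottom] in pixels, round what is visible of it).
The state is a dict: "time": time; "q": joint angles; "qd": joint speeds; "joint_efforts": joint torques, N m; "ee_pos": TCP position; "tcp_rot": TCP orientation; "wrist_force": force on the tool from outside, world axes, zero at the start; "torque": the same for the moment, N m; "opening": finger opening in m.
Only numpy, scipy, OpenCV 4.12 (cv2) and the standard library are available. Lean on these libraries where they do the work, as an engineer would, in place of code of your own. Each camera call takes 0.05 s, during which the arm holds its last target. There are 200 camera calls.

## Task

Open the power unit's battery hatch by pressing gently on its orange pad until the latch lets go, then get out of the way and let the hatch spring fully open by itself, without touching it as it swings. Then lift the spent battery (red grip) out of the bay and set it down upright in the yellow tray, without dropping it; leave the hatch open and everything else on the bench alone.

Things in the scene. Friction and masses are not known exactly. Their poses are not given: they have to be found in the camera images.
- case: Grey finned power unit, fixed, 180 (x) x 140 (y) x 110 mm high. Origin: centre of its underside, z up; the -x side is its front (two brass-cored sockets, low front wall 90 mm high, 19 mm ahead of the hatch's free edge). Its top is a black hatch, 140 (x) x 116 (y) mm, flush between side walls 10 mm thick and 110 mm high.
- press_pad (a point): Centre of the top of the flat orange pad, 24 (x) x 34 (y) mm, on the hatch near its free front edge: 118 mm from the hinge axis, 22 mm from the edge; when closed at x -43, y 0, z 111 mm in the case's frame. Moves with the hatch; axes as the case's when closed. Pushing it down meets 2 to 4 N of spring. The hatch cracks if pushed with more than 20 N.
- hatch (a joint): Hatch angle, rad: 0 latched flush, negative when pressed in, 1.9 fully open (leaning back). Once unlatched it follows the finger up, then swings open by itself at about 1 rad/s or less (edge at most 0.15 m/s, 2 to 5 s in all). It must not be touched on its way (0.3 to 1.4 rad): retreat faster than it, or slide off its front edge towards -x of the case.
- latch (a point): Push-to-release latch, hidden under the hatch's front. It lets go when the pad is 2.5 to 10 mm below its closed height: the depth differs from unit to unit and cannot be seen. About 1 mm deeper a stiff rubber stop is felt (20 N per mm). It needs about 0.2 s at that depth; let up too early, the hatch stays latched and can be pressed again.
- hatch_hinge (a point): Middle of the hatch's hinge axis, which runs along the case's y at its rear (+x) edge: x +75, z 108 mm in the case's frame. Fixed.
- bay_floor (a point): Middle of the battery's place on the bay's floor, under the hatch: x +12, y 0, z 30 mm in the case's frame. The bay runs from x -29 to +80 and y -60 to +60 mm in the case's frame; the wall between bay and latch is 80 mm high.
- battery_mid (a point): Spent battery, about 350 g, loose in the bay, unseen until the hatch opens. Grey block 66 (x) x 76 (y) x 36 mm, red band; on top a red grip rib 50 (x) x 16 (y) mm, 28 mm high, to be pinched across y. Point: its centre, 32 mm above the underside (the rib spans 4 to 32 mm above it). Axes nearly the case's. In the bay over 40 mm is free on each side of the rib.
- tray: Yellow open tray for spent packs, fixed, empty: 160 (x) x 140 (y) x 45 mm high, wall and floor 5 mm. Origin: centre of its underside.
- charged_mid (a point): Bystander: charged battery, as the spent one but with green grip and band, standing on the bench; this point is its centre, 32 mm up.
- driver_grip (a point): Bystander: orange-handled screwdriver, 190 mm, lying; point in its handle.
- cap: Bystander: blue round dust cap, 36 mm across, 18 mm high; origin at its underside.
- cleaner: Bystander: closed cleaner bottle, 60 mm across, 160 mm high; origin at its underside.
- bin: Bystander: blue open parts bin, 130 x 110 x 60 mm; origin at its underside.
- mug: Bystander: white mug, 80 mm across, 90 mm high; origin at its underside.
- tape: Bystander: grey reel, 90 mm across, 25 mm high; origin at its underside.
Things that resemble listed ones, but are neither listed nor needed, are in the scene too. There is more than one size of the tray; the job needs the smaller.

How it is judged (in metres and radians):
On the way, in this order (a step that is already met when the one before it is completed fails the run):
1. the hatch has sprung fully open and nothing of the robot touches it (value of joint hatch above 1.6 rad and not (contact force between any of the fingers, the arm and hatch above 0.2 N)), for 0.2 s.
2. the spent battery is lifted clear of the power unit (height (world z) of battery_mid above 0.11 m and contact force between battery and case below 0.1 N), for 0.05 s.
At the end, for the whole second after the job is handed in: The spent battery stands upright (within 7 degrees) and still on the tray's floor, inside its walls and released; the hatch stands open beyond 1.6 rad (x of battery_mid in the frame of tray between -0.06 and 0.06 m and y of battery_mid in the frame of tray between -0.05 and 0.05 m and z of battery_mid in the frame of tray below 0.045 m and angle between battery_mid's own z axis and vertical below 0.12 rad and linear speed of battery below 0.03 m/s and contact force between the fingers and battery below 0.1 N and value of joint hatch above 1.6 rad); the robot touches nothing.
It fails at once if the hatch is pushed with more than 20 N (contact force between any of the fingers, the arm and hatch above 20 N).
It fails at once if the hatch is touched while it swings open (between 0.3 and 1.4 rad) (value of joint hatch between 0.3 and 1.4 rad and contact force between any of the fingers, the arm and hatch above 0.5 N).
It fails at once if the spent battery is let go more than 20 mm above the tray's floor (contact force between the fingers and battery below 0.01 N and height (world z) of battery_mid above 0.057 m and distance of battery_mid from where it was at the start of the episode above 0.1 m).
It fails at once if a bystander is moved more than 20 mm (distance of any of charged_mid, driver_grip, cap, cleaner, bin, mug, tape from where it was at the start of the episode above 0.02 m).
It also fails if it takes over 54 s, if anything falls off the work surface, if the arm or the gripper's body presses on something with over 40 N, if the wrist force passes 120 N, or if a joint passes its speed limit or range.

## Working session

There is one attempt and no reset: what is moved stays moved. The work goes in short steps, Python scripts to look and compute and a shell command to move; the robot and the scene stay as the last step left them, time stands still between calls to the robot, and variables do not carry over. Pictures are saved under pics/ and viewed, about 8 in all and at most 12, crops included, and the job is handed in when it is done.

```bash
ls; mkdir -p pics; cat > h.py <<'E'
import numpy as np, cv2
from scipy.spatial.transform import Rotation as R
from workcell import bot
def Rm(o):
    o=np.array(o,float)
    return o if o.shape==(3,3) else R.from_euler('xyz',o,degrees=True).as_matrix()
def save(p,n): cv2.imwrite(f'pics/{n}.png',p['frame'][:,:,::-1])
def ray(p,uv):
    K=np.array(p['mtx']);v=np.array([(uv[0]-K[0,2])/K[0,0],(uv[1]-K[1,2])/K[1,1]])
    return np.array(p['origin']),Rm(p['orientation'])@np.array([*v,1])
def onz(p,uv,z):
    o,d=ray(p,uv);return o+d*(z-o[2])/d[2]
def proj(p,X):
    K=np.array(p['mtx']);c=Rm(p['orientation']).T@(np.array(X)-p['origin']);return (K@c)[:2]/c[2]
E
python3 - <<'E'
from h import *
print(bot.get_obs())
ps={n:bot.camera(n) for n in('scene','side')}
for n,p in ps.items():
    save(p,n+'0');print(n,p['mtx'],p['origin'],p['orientation'])
    for t in['case','press_pad','tray','hatch','charged_mid','cap','cleaner','bin','mug','tape','driver_grip']:
        print(t,[(np.round(d['box']).tolist(),round(d['confidence'],2)) for d in bot.search_frame(p,t)[:4]])
E
```

```text
pics
{'time': 0.0, 'q': array([-6.65202150e+01,  5.01284578e+00,  1.00314978e+01,  9.50989463e+01,
       -8.90488846e-04,  8.99999240e+01]), 'qd': array([ 0.02227205,  0.02603293,  0.04846109,  0.00638224, -0.00458572,
        0.03409215]), 'joint_efforts': array([ 2.06992436e-04, -5.20387602e+01,  4.64805436e+01,  1.63968955e-02,
       -9.23987500e-05,  3.31535614e-05]), 'ee_pos': array([ 0.21903408, -0.50424144,  0.23053984]), 'tcp_rot': array([-9.00008904e+01,  8.02942542e-02, -6.65201391e+01]), 'wrist_force': array([-0.47087734, -0.30649097, -0.0051639 ]), 'torque': array([0.0354005 , 0.05289598, 0.0179676 ]), 'opening': 0.08514042717782505}
scene [[405.09219168   0.         256.86802967]
 [  0.         405.09219168 192.78911793]
 [  0.           0.           1.        ]] [1.31203869 0.16223743 0.85450969] [-134.16292557   -0.85591126  101.22227554]
case [([159.0, 154.0, 218.0, 226.0], 0.81)]
press_pad [([166.0, 157.0, 210.0, 196.0], 0.85)]
tray [([290.0, 191.0, 344.0, 250.0], 0.56)]
hatch [([165.0, 159.0, 210.0, 197.0], 0.94)]
charged_mid [([224.0, 258.0, 260.0, 292.0], 0.93)]
[... 513 characters left out ...]
97335]
case [([232.0, 155.0, 286.0, 198.0], 0.56)]
press_pad [([239.0, 155.0, 279.0, 171.0], 0.77)]
tray [([216.0, 222.0, 276.0, 261.0], 0.92), ([292.0, 219.0, 385.0, 293.0], 0.6)]
hatch [([235.0, 158.0, 280.0, 174.0], 0.64)]
charged_mid [([178.0, 196.0, 200.0, 218.0], 0.75), ([281.0, 155.0, 295.0, 162.0], 0.29)]
cap [([219.0, 204.0, 232.0, 214.0], 0.54)]
cleaner [([259.0, 243.0, 287.0, 308.0], 0.86), ([216.0, 221.0, 274.0, 260.0], 0.3)]
bin [([229.0, 144.0, 261.0, 167.0], 0.68)]
mug [([182.0, 262.0, 219.0, 312.0], 0.61), ([279.0, 152.0, 294.0, 162.0], 0.25)]
tape []
driver_grip [([282.0, 212.0, 311.0, 218.0], 0.76), ([181.0, 264.0, 220.0, 312.0], 0.32), ([232.0, 154.0, 286.0, 200.0], 0.24)]
```

```bash
python3 - <<'E'
import cv2
a=cv2.imread('pics/scene0.png');b=cv2.imread('pics/side0.png')
cv2.imwrite('pics/s1.png',cv2.resize(a[130:310,60:440],None,fx=2.1,fy=2.1,interpolation=cv2.INTER_CUBIC))
cv2.imwrite('pics/s2.png',cv2.resize(b[135:325,165:395],None,fx=3,fy=3,interpolation=cv2.INTER_CUBIC))
E
```

```text
(no output)
```

View pics/s1.png

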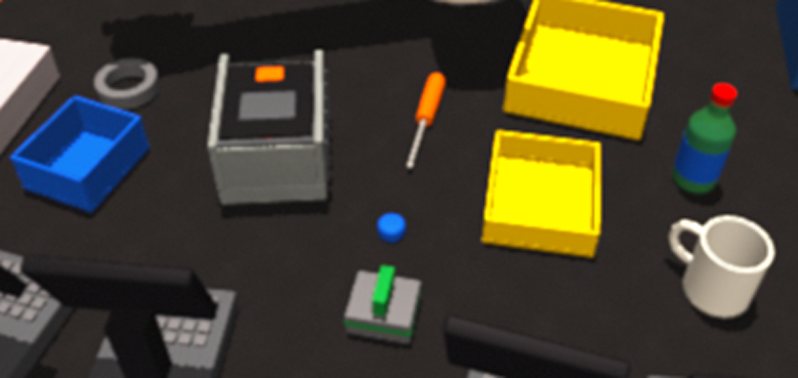

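View pics/s2.png

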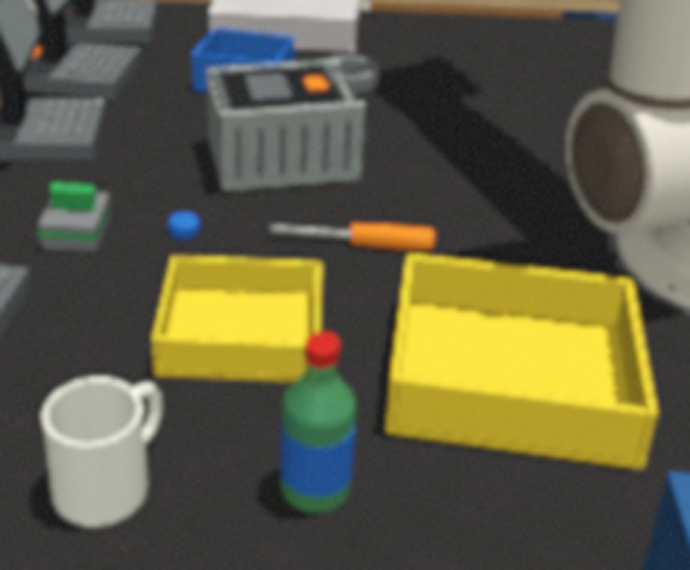

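```bash
cat > fit.py <<'E'
from h import *
from scipy.optimize import minimize
def hull(m):
    c=np.vstack(cv2.findContours(m.astype(np.uint8),0,1)[0]); o=np.zeros(m.shape,np.uint8);cv2.fillConvexPoly(o,cv2.convexHull(c),1);return o
def box(s,z0=0):
    return np.array([[a*s[0]/2,b*s[1]/2,c] for a in(-1,1) for b in(-1,1) for c in(z0,s[2])])
def fit(views,s,x0):
    B=box(s)
    def cost(v):
        X=B@R.from_euler('z',v[2]).as_matrix().T+[v[0],v[1],0];t=0
        for p,m in views:
            q=np.array([proj(p,x) for x in X]);h=cv2.convexHull(np.float32(q))
            o=np.zeros(m.shape,np.uint8);cv2.fillConvexPoly(o,np.int32(np.round(h*16)),1,shift=4)
            t+=1-(o&m).sum()/(o|m).sum()
        return t
    S=np.array(x0)+np.array([[0,0,0],[.02,0,0],[0,.02,0],[0,0,.15]])
    r=minimize(cost,x0,method='Nelder-Mead',options=dict(initial_simplex=S))
    return r.x,r.fun
E
python3 - <<'E'
from fit import *
sc,si=bot.camera('scene'),bot.camera('side')
def near(p,n,uv):
    L=[d for d in bot.cut_out(p,n) if d['box'][0]-5<uv[0]<d['box'][2]+5 and d['box'][1]-5<uv[1]<d['box'][3]+5]
    L=[d for d in L]
    if L: print(n,L[0]['box'],L[0]['confidence'],L[0]['region'].sum())
    return L[0]['region'] if L else None
for n,u,v,s in[('case',(188,200),(260,180),(.18,.14,.11)),('tray',(318,222),(245,240),(.16,.14,.045))]:
    V=[(p,hull(m)) for p,m in((sc,near(sc,n,u)),(si,near(si,n,v))) if m is not None]
    x0=[*onz(sc,u,.05)[:2],0.]
    print(n,x0)
    print(fit(V,s,x0)); 
    for w in V: print(fit([w],s,x0))
# orange pad
for p,b in((sc,(150,150,225,180)),(si,(235,150,290,175))):
    f=cv2.cvtColor(p['frame'],cv2.COLOR_RGB2HSV)[b[1]:b[3],b[0]:b[2]]
    m=(f[...,0]>5)&(f[...,0]<22)&(f[...,1]>180)&(f[...,2]>140);y,x=np.nonzero(m)
    c=(x.mean()+b[0],y.mean()+b[1]);print(c,m.sum(),onz(p,c,.111))
for n,uv,z in[('cleaner rough',(394,210),0.05),('driver',(261,185),.01),('charged',(242,272),.03),('cap',(246,238),.01)]:print(n,onz(sc,uv,z))
E
```

```text
case [162.6, 154.6, 213.1, 225.1] 0.6 3515
case [232.5, 156.1, 284.8, 200.1] 0.85 1929
case [np.float64(0.5656918078357246), np.float64(-0.1694714242837501), 0.0]
(array([ 0.53092276, -0.17592005,  0.24488589]), np.float64(0.12140713265422909))
(array([ 0.5260947 , -0.17728787,  0.26669235]), np.float64(0.05790816326530612))
(array([ 0.531857  , -0.17207444,  0.20776312]), np.float64(0.043771043771043794))
tray [290.9, 195.0, 343.9, 251.5] 0.56 2634
tray [218.1, 220.4, 274.1, 260.2] 0.91 2007
tray [np.float64(0.5724238385714551), np.float64(0.1936595063547259), 0.0]
(array([0.54112432, 0.19524351, 0.04660411]), np.float64(0.12046508345258666))
(array([0.54031493, 0.19277196, 0.04253151]), np.float64(0.05809128630705396))
(array([0.54085937, 0.19548066, 0.0461623 ]), np.float64(0.05322507893549844))
(np.float64(187.97115384615384), np.float64(164.57692307692307)) 104 [ 0.48743005 -0.1886488   0.111     ]
(np.float64(269.52941176470586), np.float64(162.11764705882354)) 34 [ 0.48852039 -0.18062248  0.111     ]
cleaner rough [0.48462311 0.39490394 0.05      ]
driver [0.42042642 0.01106117 0.01      ]
charged [0.75544912 0.02751757 0.03      ]
cap [0.63344078 0.01073149 0.01      ]
```

```bash
cat >> h.py <<'E'
def shift(target,yaw=None):
    o=bot.get_obs();M=Rm(o['tcp_rot']);print('t',round(o['time'],2),'pos',o['ee_pos'].round(4),'rot',np.round(o['tcp_rot'],2),'F',o['wrist_force'].round(2),'op',round(o['opening'],4))
    print('shift mm',(M.T@(np.array(target)-o['ee_pos'])*1000).round(1))
    if yaw is not None:
        print('turn',R.from_matrix(M.T@Rm([-90,0,yaw])).as_rotvec().round(4))
E
python3 -c "
from h import *
shift([.487,-.1855,.15],-76.0)"
```

```text
t 1.5 pos [ 0.2191 -0.5045  0.2313] rot [-90.    -0.   -66.52] F [-0.21 -0.09 -0.34] op 0.0853
shift mm [-185.8   81.3  372.8]
turn [-0.      0.1654  0.    ]
```

```bash
python3 -m inch '[[[-186,40,373],[0,0.165,0],0],[[-186,40,373],[0,0.165,0],0],[[-186,40,373],[0,0.165,0],0],[[-186,40,373],[0,0.165,0],0],[[-186,40,373],[0,0.165,0],0],[[-186,40,373],[0,0.165,0],0],[[-186,40,373],[0,0.165,0],0],[[-186,40,373],[0,0.165,0],0],[[-186,40,373],[0,0.165,0],0],[[-186,40,373],[0,0.165,0],0],[[-186,81,373],[0,0.165,0],0],[[-186,81,373],[0,0.165,0],0],[[-186,81,373],[0,0.165,0],0]]'
python3 - <<'E'
from h import *
a=bot.camera('scene');b=bot.camera('wrist');c=bot.camera('side')
shift([.487,-.1855,.15],-76.0)
A=cv2.resize(a['frame'][130:240,130:290],None,fx=3,fy=3);C=cv2.resize(c['frame'][110:220,200:305],None,fx=3,fy=3);cv2.imwrite('pics/v3.png',np.vstack([np.hstack([A,C]),][:1])[:,:,::-1]);save(b,'w3')
print(b['mtx'],b['origin'],b['orientation'])
E
```

```text
time: 2.8
ee_pos: [0.4863, -0.1857, 0.1506]
tcp_rot: [-90.1, 0.0, -76.0]
wrist_force: [0.8, 0.5, 0.1]
opening: 0.0006
t 2.95 pos [ 0.4876 -0.186   0.1523] rot [-8.988e+01 -8.000e-02 -7.602e+01] F [-0.52 -0.26  0.15] op 0.0004
shift mm [-0.6  2.3 -0.5]
turn [-0.002  -0.0004  0.0015]
[[297.31863964   0.         257.95223764]
 [  0.         297.31863964 193.83982565]
 [  0.           0.           1.        ]] [ 0.55247446 -0.16969689  0.29470642] [ 1.64601289e+02  3.97930370e-03 -7.59347321e+01]
```

View pics/v3.png

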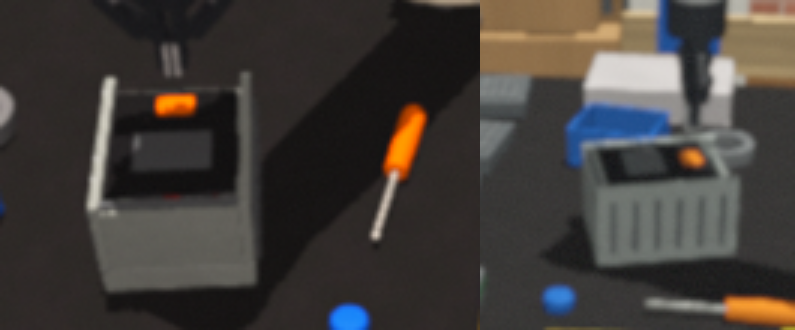

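```bash
python3 -m inch '[[[0,20,0],[0,0,0],0],[[0,34,0],[0,0,0],0],[[0,36,0],[0,0,0],0],[[0,36,0],[0,0,0],0],[[0,36,0],[0,0,0],0]]'; python3 -c "
from h import *
shift([.4875,-.1855,.113],-76.0)"
```

```text
time: 3.45
ee_pos: [0.4879, -0.1862, 0.1171]
tcp_rot: [-89.8, -0.1, -76.0]
wrist_force: [-0.6, -0.2, 0.0]
opening: -0.0001
t 3.45 pos [ 0.4879 -0.1862  0.1171] rot [-89.85  -0.11 -76.02] F [-0.6  -0.16  0.03] op -0.0001
shift mm [-0.8  4.1 -0.3]
turn [-0.0027 -0.0004  0.0019]
```

```bash
python3 -m inch '[[[0,3,0],[0,0,0],0],[[0,5,0],[0,0,0],0],[[0,6.1,0],[0,0,0],0],[[0,6.1,0],[0,0,0],0],[[0,6.1,0],[0,0,0],0]]'
```

```text
time: 3.95
ee_pos: [0.488, -0.1862, 0.1111]
tcp_rot: [-89.8, -0.1, -76.0]
wrist_force: [0.3, 0.1, 0.8]
opening: -0.0004
```

```bash
python3 -m inch '[[[0,0.5,0],[0,0,0],0],[[0,1,0],[0,0,0],0],[[0,1,0],[0,0,0],0]]'
```

```text
time: 4.25
ee_pos: [0.488, -0.1862, 0.1103]
tcp_rot: [-89.8, -0.1, -76.0]
wrist_force: [-1.1, 1.5, 4.3]
opening: -0.0002
```

```bash
python3 -c "
from h import *
shift([.4875,-.1855,.109],-76.0)"
```

```text
t 4.25 pos [ 0.488  -0.1862  0.1103] rot [-89.83  -0.12 -76.03] F [-1.05  1.45  4.33] op -0.0002
shift mm [-0.8  1.3 -0.3]
turn [-0.003  -0.0005  0.0021]
```

```bash
python3 -m inch '[[[0,1,0],[0,0,0],0],[[0,1.8,0],[0,0,0],0],[[0,2.3,0],[0,0,0],0],[[0,2.3,0],[0,0,0],0]]'
```

```text
time: 4.65
ee_pos: [0.488, -0.1862, 0.1079]
tcp_rot: [-89.8, -0.1, -76.0]
wrist_force: [-1.5, 0.1, 3.4]
opening: 0.0001
```

```bash
python3 -m inch '[[[0,0.5,0],[0,0,0],0],[[0,0.5,0],[0,0,0],0],[[0,0.5,0],[0,0,0],0]]'
```

```text
time: 4.95
ee_pos: [0.488, -0.1862, 0.1073]
tcp_rot: [-89.8, -0.1, -76.0]
wrist_force: [-1.6, -0.1, 2.3]
opening: -0.0
```

```bash
python3 -m inch '[[[0,0.5,0],[0,0,0],0],[[0,0.5,0],[0,0,0],0],[[0,0.5,0],[0,0,0],0]]'
```

```text
time: 5.25
ee_pos: [0.488, -0.1862, 0.1068]
tcp_rot: [-89.8, -0.1, -76.0]
wrist_force: [-1.6, 0.4, 3.8]
opening: -0.0001
```

```bash
python3 -m inch '[[[0,0.5,0],[0,0,0],0],[[0,0.5,0],[0,0,0],0],[[0,0.5,0],[0,0,0],0]]'
```

```text
time: 5.55
ee_pos: [0.488, -0.1862, 0.1062]
tcp_rot: [-89.8, -0.1, -76.0]
wrist_force: [-1.3, 0.4, 3.6]
opening: -0.0002
```

```bash
python3 -m inch '[[[0,0.5,0],[0,0,0],0],[[0,0.5,0],[0,0,0],0],[[0,0.5,0],[0,0,0],0]]'
```

```text
time: 5.85
ee_pos: [0.488, -0.1862, 0.1057]
tcp_rot: [-89.8, -0.1, -76.0]
wrist_force: [-0.7, 0.3, 3.1]
opening: 0.0002
```

```bash
python3 -m inch '[[[0,0.5,0],[0,0,0],0],[[0,0.5,0],[0,0,0],0],[[0,0.5,0],[0,0,0],0]]'
```

```text
time: 6.15
ee_pos: [0.488, -0.1862, 0.1052]
tcp_rot: [-89.8, -0.1, -76.0]
wrist_force: [-1.4, -0.4, 2.5]
opening: -0.0003
```

```bash
python3 -m inch '[[[0,0.5,0],[0,0,0],0],[[0,0.5,0],[0,0,0],0],[[0,0.5,0],[0,0,0],0]]'
```

```text
time: 6.45
ee_pos: [0.488, -0.1862, 0.1046]
tcp_rot: [-89.8, -0.1, -76.0]
wrist_force: [-0.7, 0.5, 2.5]
opening: -0.0002
```

```bash
python3 -m inch '[[[0,0.5,0],[0,0,0],0],[[0,0.5,0],[0,0,0],0],[[0,0.5,0],[0,0,0],0]]'
```

```text
time: 6.75
ee_pos: [0.488, -0.1862, 0.1041]
tcp_rot: [-89.8, -0.1, -76.0]
wrist_force: [-1.9, 0.8, 3.1]
opening: -0.0002
```

```bash
python3 -m inch '[[[0,0.6,0],[0,0,0],0],[[0,0.6,0],[0,0,0],0],[[0,0.6,0],[0,0,0],0]]'
```

```text
time: 7.05
ee_pos: [0.488, -0.1862, 0.1038]
tcp_rot: [-89.8, -0.1, -76.0]
wrist_force: [-1.1, 1.1, 5.6]
opening: 0.0001
```

```bash
python3 -m inch '[[[0,0.3,0],[0,0,0],0],[[0,0.3,0],[0,0,0],0],[[0,0.3,0],[0,0,0],0],[[0,-40,-10],[0,0,0],0],[[0,-85,-30],[0,0,0],0],[[0,-120,-65],[0,0,0],0],[[0,-140,-105],[0,0,0],0],[[0,-150,-130],[0,0,0],0],[[0,-150,-130],[0,0,0],0],[[0,-150,-130],[0,0,0],85],[[0,-150,-130],[0,0,0],85],[[0,-150,-130],[0,0,0],85],[[0,-150,-130],[0,0,0],85],[[0,-150,-130],[0,0,0],85]]'
python3 - <<'E'
from h import *
c=bot.camera('side');a=bot.camera('scene')
A=cv2.resize(a['frame'][90:240,130:290],None,fx=3,fy=3);C=cv2.resize(c['frame'][70:220,200:305],None,fx=3,fy=3);cv2.imwrite('pics/v4.png',np.hstack([A,C])[:,:,::-1])
E
```

```text
time: 8.45
ee_pos: [0.3617, -0.2172, 0.253]
tcp_rot: [-89.9, -0.1, -76.0]
wrist_force: [0.8, 0.3, -0.5]
opening: 0.0725
```

View pics/v4.png

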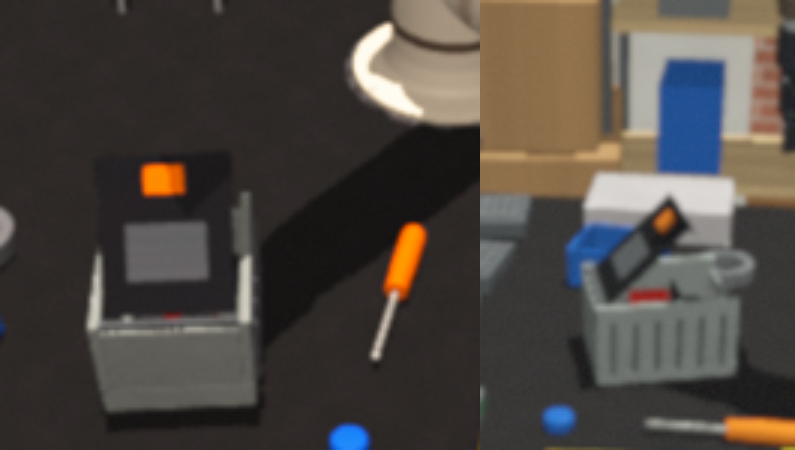

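```bash
python3 -m inch '[[[0,0,0],[0,0,0],45],[[0,0,0],[0,0,0],45],[[0,0,0],[0,0,0],45],[[0,0,0],[0,0,0],45],[[0,0,0],[0,0,0],45],[[0,0,0],[0,0,0],45],[[0,0,0],[0,0,0],45],[[0,0,0],[0,0,0],45],[[0,0,0],[0,0,0],45],[[0,0,0],[0,0,0],45],[[0,0,0],[0,0,0],45],[[0,0,0],[0,0,0],45],[[0,0,0],[0,0,0],45],[[0,0,0],[0,0,0],45],[[0,0,0],[0,0,0],45],[[0,0,0],[0,0,0],45],[[0,0,0],[0,0,0],45],[[0,0,0],[0,0,0],45],[[0,0,0],[0,0,0],45],[[0,0,0],[0,0,0],45]]'
python3 - <<'E'
from h import *
c=bot.camera('side');a=bot.camera('scene');w=bot.camera('wrist')
A=cv2.resize(a['frame'][90:240,130:290],None,fx=2,fy=2);C=cv2.resize(c['frame'][70:220,200:305],None,fx=2,fy=2)
T=np.hstack([A,C]);W=w['frame'];T=np.pad(T,((0,0),(0,max(0,512-T.shape[1])),(0,0)))[:, :530];W=np.pad(W,((0,0),(0,T.shape[1]-512),(0,0)))
o=np.vstack([T,W[:300]]);cv2.imwrite('pics/v5.png',o[:,:,::-1]);print(o.shape)
save(w,'w5')
print(w['origin'],w['orientation'])
def red(p):
    f=cv2.cvtColor(p['frame'],cv2.COLOR_RGB2HSV);m=((f[...,0]<6)|(f[...,0]>174))&(f[...,1]>150)&(f[...,2]>60)
    n,l,s,ce=cv2.connectedComponentsWithStats(m.astype(np.uint8))
    return [(s[i].tolist(),ce[i].round(1).tolist()) for i in range(1,n) if s[i][4]>8]
print('side',red(c));print('wrist',red(w))
for n in('battery_mid','hatch'):
  for p in(c,w): print(n,[(np.round(d['box']).tolist(),d['confidence']) for d in bot.search_frame(p,n)[:2]])
shift([.5427,-.173,.2],-76)
E
```

```text
time: 10.55
ee_pos: [0.3616, -0.2173, 0.2532]
tcp_rot: [-89.8, -0.1, -76.0]
wrist_force: [-0.9, 0.3, -0.3]
opening: 0.0447
(600, 530, 3)
[ 0.42670785 -0.20090641  0.39630436] [ 1.64724590e+02 -6.97117530e-02 -7.59069982e+01]
side [([250, 167, 13, 3, 38], [255.8, 168.0]), ([268, 245, 11, 12, 103], [272.8, 250.8])]
wrist [([256, 0, 14, 32, 407], [262.2, 15.7])]
battery_mid [([248.0, 166.0, 261.0, 172.0], 0.58)]
battery_mid [([230.0, 2.0, 298.0, 46.0], 0.6)]
hatch [([226.0, 133.0, 237.0, 142.0], 0.61), ([222.0, 127.0, 287.0, 198.0], 0.55)]
hatch []
t 10.9 pos [ 0.3615 -0.2173  0.2532] rot [-89.84  -0.1  -76.  ] F [-0.56 -0.23 -0.34] op 0.0453
shift mm [  0.7  53.7 186.3]
turn [-0.0028 -0.0001  0.0018]
```

View pics/v5.png

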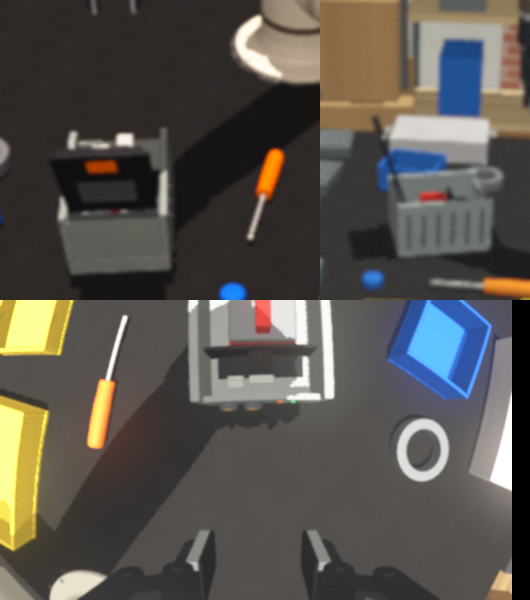

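```bash
python3 -m inch '[[[0,20,45],[0,0,0],45],[[0,33,90],[0,0,0],45],[[0,33,134],[0,0,0],45],[[0,33,134],[0,0,0],45],[[0,33,134],[0,0,0],45],[[0,33,134],[0,0,0],45],[[0,33,134],[0,0,0],45]]'
cat >> h.py <<'E'
def fray(p,uv):
    K=np.array(p['mtx']);v=np.array([uv[0]-K[0,2],uv[1]-K[1,2]])/K[0,0];r=np.hypot(*v)
    d=np.array([*(v/r*np.sin(r)),np.cos(r)]);return np.array(p['origin']),Rm(p['orientation'])@d
def fonz(p,uv,z):
    o,d=fray(p,uv);return o+d*(z-o[2])/d[2]
E
python3 - <<'E'
from h import *
w=bot.camera('wrist');save(w,'w6');shift([.5427,-.173,.2],-76)
f=cv2.cvtColor(w['frame'],cv2.COLOR_RGB2HSV);m=((f[...,0]<6)|(f[...,0]>174))&(f[...,1]>150)&(f[...,2]>130)
m=m.astype(np.uint8);n,l,s,ce=cv2.connectedComponentsWithStats(m)
for i in range(1,n):
    if s[i][4]>20: print(s[i],ce[i])
i=1+np.argmax(s[1:,4]);c=max(cv2.findContours((l==i).astype(np.uint8),0,1)[0],key=cv2.contourArea)
b=cv2.boxPoints(cv2.minAreaRect(c));print(b)
P=np.array([fonz(w,u,.094) for u in b]);print(P.round(4),P.mean(0))
o=cv2.resize(w['frame'],None,fx=1.5,fy=1.5);cv2.imwrite('pics/v6.png',o[:,:,::-1])
E
```

```text
time: 11.6
ee_pos: [0.491, -0.1853, 0.2213]
tcp_rot: [-89.8, -0.1, -76.1]
wrist_force: [0.1, -0.4, 0.8]
opening: 0.0451
t 11.65 pos [ 0.491  -0.1853  0.2213] rot [-89.78  -0.15 -76.06] F [ 0.83 -0.23  0.26] op 0.0448
shift mm [ 0.4 21.5 53.1]
turn [-0.0038 -0.001   0.0026]
[255 106  16  52 804] [262.62935323 130.97263682]
[[255. 106.]
 [270. 106.]
 [270. 157.]
 [255. 157.]]
[[ 0.5633 -0.1649  0.094 ]
 [ 0.5666 -0.178   0.094 ]
 [ 0.5213 -0.1895  0.094 ]
 [ 0.518  -0.1762  0.094 ]] [ 0.54228408 -0.17714189  0.094     ]
```

View pics/v6.png

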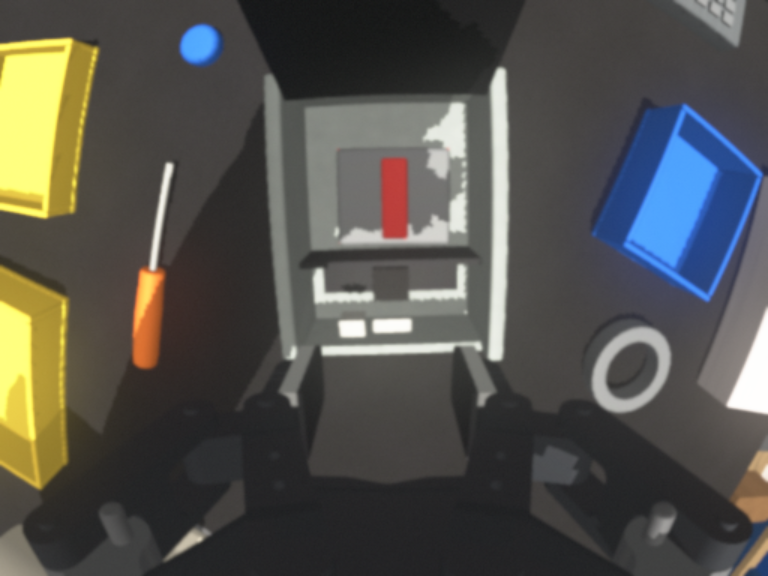

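```bash
python3 -m inch '[[[4,30,48],[0,0,0],45],[[4,60,48],[0,0,0],45],[[4,95,48],[0,0,0],45],[[4,125,48],[0,0,0],45],[[4,142,48],[0,0,0],45],[[4,150,48],[0,0,0],45],[[4,150,48],[0,0,0],45],[[4,150,48],[0,0,0],45],[[4,150,48],[0,0,0],45]]'
python3 - <<'E'
from h import *
w=bot.camera('wrist');o=cv2.resize(w['frame'],None,fx=1.5,fy=1.5);cv2.imwrite('pics/v7.png',o[:,:,::-1])
c=bot.camera('side');shift([.539,-.1775,.070],-76)
f=cv2.cvtColor(w['frame'],cv2.COLOR_RGB2HSV);m=((f[...,0]<6)|(f[...,0]>174))&(f[...,1]>150)&(f[...,2]>130)
n,l,s,ce=cv2.connectedComponentsWithStats(m.astype(np.uint8));print([(s[i],ce[i]) for i in range(1,n) if s[i][4]>20])
E
```

```text
time: 12.55
ee_pos: [0.5399, -0.1782, 0.0732]
tcp_rot: [-89.7, -0.2, -76.1]
wrist_force: [-0.0, -0.8, -0.2]
opening: 0.0449
t 12.65 pos [ 0.5397 -0.1781  0.0727] rot [-89.7   -0.2  -76.06] F [-0.27 -0.56 -0.57] op 0.0447
shift mm [-0.8  2.7 -0.5]
turn [-0.0052 -0.0011  0.0035]
[(array([ 240,  194,   35,  110, 2992], dtype=int32), array([257.05514706, 242.12600267]))]
```

View pics/v7.png

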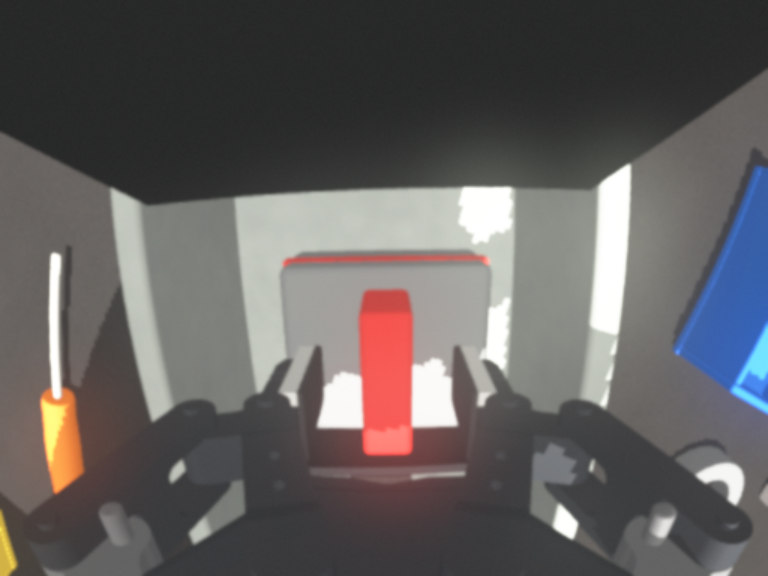

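```bash
python3 -m inch '[[[-0.5,2,0],[0,0,0],45],[[-0.5,2,0],[0,0,0],15],[[-0.5,2,0],[0,0,0],8],[[-0.5,2,0],[0,0,0],0],[[-0.5,2,0],[0,0,0],0],[[-0.5,2,0],[0,0,0],0],[[-0.5,2,0],[0,0,0],0],[[-0.5,2,0],[0,0,0],0],[[-0.5,2,0],[0,0,0],0]]' 60
```

```text
time: 13.55
ee_pos: [0.5397, -0.1777, 0.0709]
tcp_rot: [-89.7, -0.2, -76.1]
wrist_force: [-1.6, -0.6, 2.9]
opening: 0.0145
```

```bash
python3 -m inch '[[[0,-5,0],[0,0,0],0],[[0,-15,0],[0,0,0],0],[[0,-30,0],[0,0,0],0],[[0,-45,0],[0,0,0],0],[[0,-65,0],[0,0,0],0],[[0,-85,0],[0,0,0],0],[[0,-105,0],[0,0,0],0],[[0,-120,0],[0,0,0],0],[[0,-130,0],[0,0,0],0],[[0,-130,0],[0,0,0],0],[[0,-130,0],[0,0,0],0]]'
python3 - <<'E'
from h import *
c=bot.camera('side');a=bot.camera('scene')
A=cv2.resize(a['frame'][70:260,130:360],None,fx=2,fy=2);C=cv2.resize(c['frame'][70:260,190:305],None,fx=2,fy=2);cv2.imwrite('pics/v8.png',np.hstack([A,C])[:,:,::-1])
shift([.5405,.1955,.2],-87.5)
E
```

```text
time: 14.65
ee_pos: [0.5389, -0.1774, 0.2007]
tcp_rot: [-89.7, -0.2, -76.1]
wrist_force: [-0.2, -0.0, -3.8]
opening: 0.0146
t 14.75 pos [ 0.5386 -0.1773  0.1999] rot [-89.75  -0.17 -76.07] F [-0.51 -0.1  -3.77] op 0.015
shift mm [-361.3   -0.7   91.7]
turn [-0.0046  0.1996  0.0025]
```

View pics/v8.png

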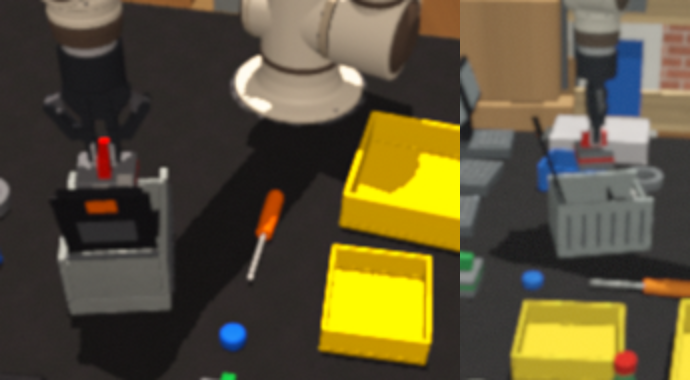

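```bash
python3 -m inch '[[[-10,0,2],[0,0,0],0],[[-30,0,7],[0,0.02,0],0],[[-60,0,15],[0,0.04,0],0],[[-95,0,23],[0,0.06,0],0],[[-130,0,32],[0,0.08,0],0],[[-165,0,40],[0,0.1,0],0],[[-200,0,49],[0,0.12,0],0],[[-235,0,57],[0,0.14,0],0],[[-270,0,66],[0,0.16,0],0],[[-305,0,74],[0,0.18,0],0],[[-335,0,81],[-0.002,0.2,0.001],0],[[-353,0,86],[-0.004,0.2,0.002],0],[[-362,0,88],[-0.004,0.2,0.002],0],[[-362,0,88],[-0.004,0.2,0.002],0],[[-362,0,88],[-0.004,0.2,0.002],0]]'
python3 - <<'E'
from h import *
shift([.5375,.195,.2],-87.5)
w=bot.camera('wrist');o=cv2.resize(w['frame'],None,fx=1.2,fy=1.2);cv2.imwrite('pics/v9.png',o[:,:,::-1])
E
```

```text
time: 16.25
ee_pos: [0.5505, 0.0768, 0.1993]
tcp_rot: [-90.0, 2.1, -83.1]
wrist_force: [-1.0, 0.1, -3.4]
opening: 0.0149
t 16.25 pos [0.5505 0.0768 0.1993] rot [-90.05   2.12 -83.1 ] F [-1.05  0.12 -3.44] op 0.0149
shift mm [-118.8    3.7    1.3]
turn [ 0.0023  0.0769 -0.037 ]
```

View pics/v9.png

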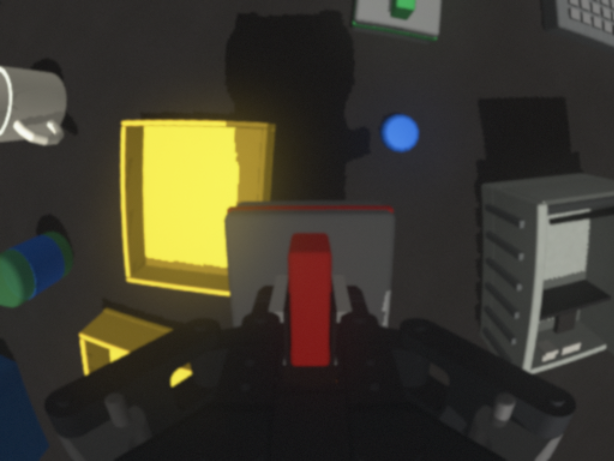

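```bash
python3 -m inch '[[[-30,3.7,0],[0,0.03,-0.01],0],[[-65,3.7,1],[0.002,0.05,-0.02],0],[[-95,3.7,1],[0.002,0.077,-0.037],0],[[-119,3.7,1],[0.002,0.077,-0.037],0],[[-119,3.7,1],[0.002,0.077,-0.037],0],[[-119,3.7,1],[0.002,0.077,-0.037],0],[[-119,3.7,1],[0.002,0.077,-0.037],0],[[-119,3.7,1],[0.002,0.077,-0.037],0],[[-119,3.7,1],[0.002,0.077,-0.037],0]]'
python3 - <<'E'
from h import *
shift([.5375,.195,.2],-87.5)
w=bot.camera('wrist');o=cv2.resize(w['frame'],None,fx=1.2,fy=1.2);cv2.imwrite('pics/v10.png',o[:,:,::-1])
E
```

```text
time: 17.2
ee_pos: [0.5515, 0.0781, 0.2]
tcp_rot: [-90.1, 2.2, -83.0]
wrist_force: [0.0, 0.8, -3.4]
opening: 0.0153
t 17.2 pos [0.5515 0.0781 0.2   ] rot [-90.1    2.16 -82.99] F [ 0.04  0.84 -3.4 ] op 0.0153
shift mm [-117.7    4.4    0.4]
turn [ 0.0032  0.0787 -0.0376]
```

View pics/v10.png

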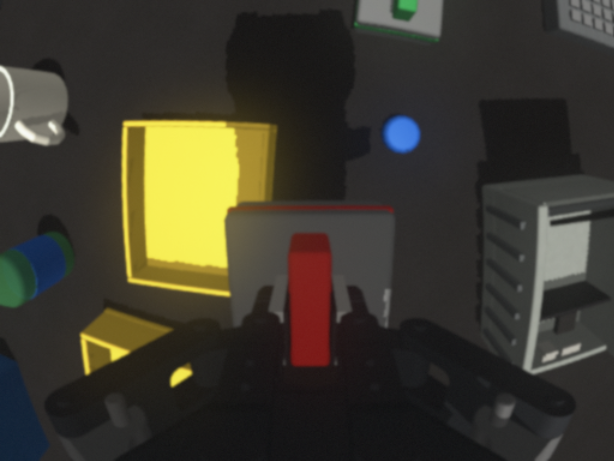

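```bash
python3 -c "
from h import *
print(bot.get_obs()['q'].round(1));shift([.5405,.191,.2],2.5)"
```

```text
[  7.    5.5   7.1  91.7   2.2 179.9]
t 17.25 pos [0.5514 0.0781 0.2   ] rot [-90.1    2.16 -82.99] F [-0.32  0.55 -2.57] op 0.015
shift mm [-113.3    4.2    2.9]
turn [-0.0267 -1.4918 -0.0317]
```

```bash
python3 -m inch '[[[0,0,0],[-0.002,-0.1,-0.002],0],[[-5,0,0],[-0.004,-0.2,-0.004],0],[[-15,1,0],[-0.005,-0.3,-0.006],0],[[-25,1,1],[-0.007,-0.4,-0.008],0],[[-35,1,1],[-0.009,-0.5,-0.011],0],[[-45,2,1],[-0.011,-0.6,-0.013],0],[[-55,2,1],[-0.013,-0.7,-0.015],0],[[-65,2,2],[-0.014,-0.8,-0.017],0],[[-75,3,2],[-0.016,-0.9,-0.019],0],[[-85,3,2],[-0.018,-1.0,-0.021],0],[[-95,3,2],[-0.02,-1.1,-0.023],0],[[-105,4,3],[-0.021,-1.2,-0.025],0],[[-110,4,3],[-0.023,-1.3,-0.028],0],[[-113,4,3],[-0.025,-1.4,-0.03],0],[[-113,4,3],[-0.027,-1.49,-0.032],0],[[-113,4,3],[-0.027,-1.49,-0.032],0],[[-113,4,3],[-0.027,-1.49,-0.032],0]]'
python3 - <<'E'
from h import *
shift([.5405,.191,.078],2.5)
c=bot.camera('side');a=bot.camera('scene')
A=cv2.resize(a['frame'][100:280,150:440],None,fx=1.8,fy=1.8);C=cv2.resize(c['frame'][120:300,165:310],None,fx=1.8,fy=1.8);cv2.imwrite('pics/v11.png',np.hstack([A,C])[:,:,::-1])
E
```

```text
time: 18.95
ee_pos: [0.5406, 0.1907, 0.2002]
tcp_rot: [-90.0, 0.0, 2.2]
wrist_force: [0.4, 1.2, -2.4]
opening: 0.0149
t 18.95 pos [0.5406 0.1907 0.2002] rot [-90.02   0.     2.25] F [ 0.38  1.17 -2.41] op 0.0149
shift mm [-1.000e-01  1.222e+02  3.000e-01]
turn [ 0.0003 -0.0044 -0.0001]
```

View pics/v11.png

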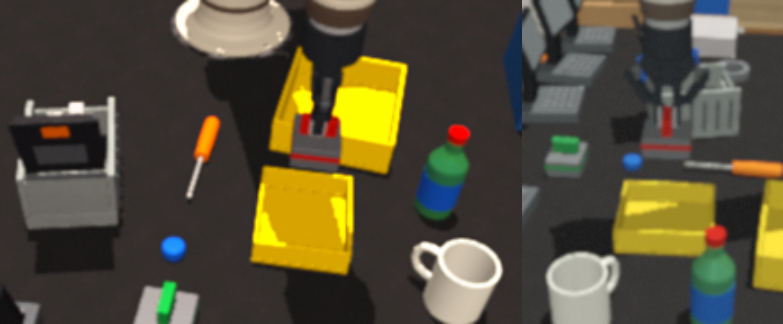

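```bash
python3 -m inch '[[[0,10,0],[0,0,0],0],[[0,30,0],[0,0,0],0],[[0,55,0],[0,0,0],0],[[0,80,0],[0,0,0],0],[[0,105,0],[0,0,0],0],[[0,125,0],[0,0,0],0],[[0,140,0],[0,0,0],0],[[0,147,0],[0,0,0],0],[[0,150,0],[0,0,0],0],[[0,150,0],[0,0,0],0],[[0,150,0],[0,0,0],0]]'; python3 -m inch '[[[0,1,0],[0,0,0],0],[[0,2,0],[0,0,0],0],[[0,2,0],[0,0,0],0]]'
```

```text
time: 20.15
ee_pos: [0.5411, 0.1908, 0.0512]
tcp_rot: [-90.0, -0.1, 2.3]
wrist_force: [0.1, 0.5, -4.5]
opening: 0.0151
time: 20.45
ee_pos: [0.5413, 0.1908, 0.0494]
tcp_rot: [-90.0, -0.1, 2.3]
wrist_force: [0.1, 0.6, -3.0]
opening: 0.0151
```

Still hanging freely, about 3 mm above the floor; lower until contact shows.

```bash
python3 -m inch '[[[0,1,0],[0,0,0],0],[[0,2,0],[0,0,0],0],[[0,2.3,0],[0,0,0],0],[[0,2.3,0],[0,0,0],0]]'
```

```text
time: 20.85
ee_pos: [0.5412, 0.1908, 0.047]
tcp_rot: [-90.0, -0.1, 2.3]
wrist_force: [0.6, 0.6, -3.2]
opening: 0.0145
```

```bash
python3 -m inch '[[[0,0.7,0],[0,0,0],0],[[0,1.4,0],[0,0,0],0],[[0,1.4,0],[0,0,0],0]]'
```

```text
time: 21.15
ee_pos: [0.5413, 0.1907, 0.046]
tcp_rot: [-90.0, -0.1, 2.3]
wrist_force: [-0.3, -1.0, 1.1]
opening: 0.0149
```

```bash
python3 -m inch '[[[0,0,0],[0,0,0],20],[[0,0,0],[0,0,0],30],[[0,0,0],[0,0,0],45],[[0,0,0],[0,0,0],45],[[0,0,0],[0,0,0],45],[[0,0,0],[0,0,0],45],[[0,-10,0],[0,0,0],45],[[0,-30,0],[0,0,0],45],[[0,-60,0],[0,0,0],45],[[0,-100,0],[0,0,0],45],[[0,-140,0],[0,0,0],45],[[0,-180,0],[0,0,0],45],[[0,-180,0],[0,0,0],45],[[0,-180,0],[0,0,0],45],[[0,-180,0],[0,0,0],45]]'
python3 - <<'E'
from h import *
w=bot.camera('wrist');c=bot.camera('side');a=bot.camera('scene');shift([.5,.19,.2])
A=cv2.resize(a['frame'][100:300,140:440],(450,300));C=cv2.resize(c['frame'][110:320,165:385],(314,300));W=cv2.resize(w['frame'],(400,300))
o=np.zeros((600,764,3),np.uint8);o[:300]=np.hstack([A,C]);o[300:,:400]=W;cv2.imwrite('pics/v12.png',o[:,:,::-1])
for p,n in((a,'scene'),(c,'side')):
    print(n,[(np.round(d['box']).tolist(),round(d['confidence'],2)) for d in bot.search_frame(p,'battery_mid')[:2]])
f=cv2.cvtColor(w['frame'],cv2.COLOR_RGB2HSV);m=((f[...,0]<6)|(f[...,0]>174))&(f[...,1]>150)&(f[...,2]>100)
n,l,s,ce=cv2.connectedComponentsWithStats(m.astype(np.uint8))
for i in range(1,n):
    if s[i][4]>50: print(s[i],fonz(w,ce[i],.069))
E
```

```text
time: 22.65
ee_pos: [0.5407, 0.1906, 0.2252]
tcp_rot: [-90.0, -0.0, 2.3]
wrist_force: [-0.1, 0.7, 0.6]
opening: 0.045
t 22.8 pos [0.5405 0.1906 0.2247] rot [-90.02   0.     2.26] F [ 0.15 -0.19  1.22] op 0.0453
shift mm [-40.5  24.8   1. ]
scene [([383.0, 171.0, 408.0, 220.0], 0.41)]
side [([228.0, 221.0, 258.0, 248.0], 0.95)]
```

View pics/v12.png

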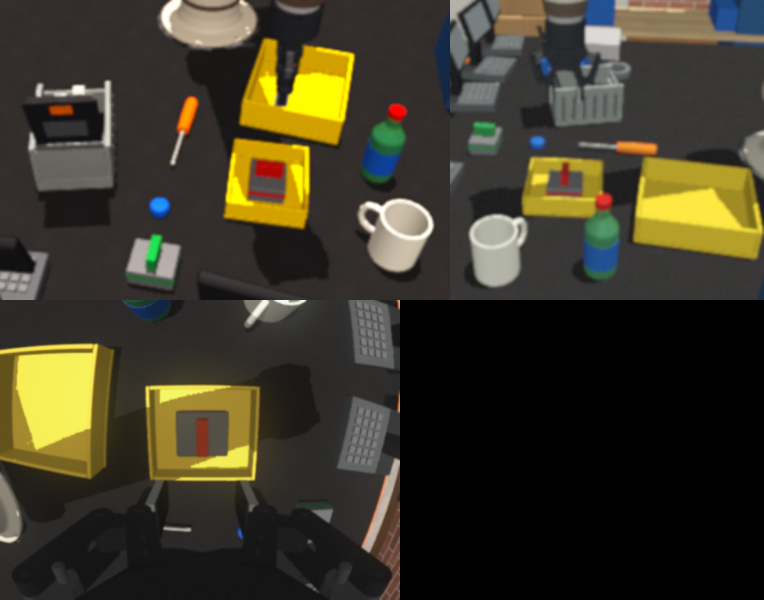

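The battery stands upright near the centre of the smaller tray. The hatch is open, the gripper is clear, and the bystanders look unmoved.

```bash
python3 -c "
from workcell import bot
print(bot.job_done(), bot.get_obs()['time'])"
```

```text
the job is handed in; nothing more can be done
the job is handed in; nothing more can be done
```

The spent battery is standing in the smaller yellow tray with the hatch open, and I handed the job in at about 23 s of the 54 s allowed.

- **Hatch:** I pressed the orange pad in 0.5–0.6 mm steps. The rubber stop showed about 7 mm down, with about 6 N at the last reading. I pressed 0.3 mm further, then pulled up and towards -x. The hatch sprang open by itself.
- **Battery:** I gripped the red rib at 60 N, lifted the battery straight out, and released it only once the wrist force showed it resting on the tray floor.
- **One hitch:** on the way to the tray the last joint reached its 180° limit. I turned the battery a quarter turn, so it sits square in the tray but 90° from how it lay in the bay.

**Last checks:** the final pictures show the battery upright near the middle of the tray and the hatch still open. The bystanders that show there look unmoved; the tape and the parts bin were not checked closely. The gripper was about 180 mm above the set-down height, with wrist force down to noise level (about 1 N).

**Failed checks:** the detector found the battery in the side view (0.95) but reported the cleaner bottle in its place in the scene view (0.41). My colour measurement of the rib in the wrist picture returned nothing because the rib was in shadow. The battery's final position was therefore judged by eye and not measured. The hatch angle and the peak force on the hatch could not be read directly either.

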